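# Lock a terminal strip down on the spring contacts of a test jig

### The arm

A 6-joint arm with a two-finger parallel gripper is mounted at the origin on a cart in front of the work surface, level with it; the furniture and walls round the work are solid. World frame = base frame: x ahead of the robot, y to its left, z up, the work surface at z = 0. Lengths are in m, angles in rad, forces in N, time in s.
With the tool pointing down it reaches from about 0.35 to 0.975 m from the base axis. Payload 7.1 kg.
Tool frame: the origin (TCP) lies midway between the tips of the shut fingers; the grasp point (between the pads) lies 19 mm behind it; z points along the fingers, y is the line along which they close (so a half turn about z gives the same grasp; the last joint's range is limited). The gripper opens to 88 mm and grips with 3 to 60 N. Pads are 20 mm wide; open, the fingers measure 115 mm over their backs; the gripper's body (75 mm by 178 mm) begins 61 mm behind the grasp point.
Start: joints at [-1.218, 0.423, 1.63, -0, 1.089, -0.019], TCP at [0.227, -0.582, 0.223] pointing down, gripper open.
Joint ranges: [-3, 3], [-0.9, 2.11], [0.09, 2.58], [-1.31, 4.45], [0.11, 2.69], [-2.54, 2.54]. Speed limits (rad/s): [2.39, 2.39, 3.01, 3.14, 3.14, 3.14].

### API

Orientations are given as a unit quaternion [w, x, y, z].
In Python, from station import move_pose, movel, movej, command_gripper, wait, inverse_kinematics, read_camera, camera_info, MotionError, job_done, get_time, get_joint_pos, get_qvel, get_effort, get_tcp_pos, get_ee_rot, get_ft_force, get_ft_torque, get_grip_width, get_finger_force gives the robot as it stands. Calls block until the motion is done:
- move_pose(position, orientation): joint-space move of the TCP to a pose.
- movel(position, frame=None, v=0.15, until_force=None): straight line of the TCP; frame=None keeps the orientation; v is the mean speed in m/s. With until_force (N) it stops when the force on the tool has changed by that much, and returns True; else False.
- movej(angles): joint-space move.
- command_gripper(opening): opening from 0.0 (shut) to 1.0 (fully open); the grip force is fixed at half the most; returns when the fingers have stopped.
- wait(seconds).
- inverse_kinematics(position, orientation): joint angles nearest the present ones, or None.
- read_camera(name): name is "side" or "top"; returns the picture (400x640x3 uint8, red, green, blue); there is no depth.
- camera_info(name): a dict with "intrinsics" (3x3 intrinsics, pixels), "T" (4x4, takes a point from camera to world coordinates). Camera axes: x right, y up, looking along -z (the intrinsics and any distortion apply to the point x, -y, -z); pixel columns grow to the right and rows downward; lengths in m; the calibration is good to about 2 mm. A picture is of the moment at which its call begins. camera_info takes no time and is no camera call.
A pose or a line that the arm cannot do raises MotionError and nothing moves.
- job_done(): hands the job in; it is judged then, once.
Readings, each from a call of its own:
- get_time(): time.
- get_joint_pos(): joint angles.
- get_qvel(): joint speeds.
- get_effort(): joint torques, N m.
- get_tcp_pos(): TCP position.
- get_ee_rot(): TCP orientation.
- get_ft_force(): force on the tool from outside, world axes, zero at the start.
- get_ft_torque(): the same for the moment, N m.
- get_grip_width(): opening from 0.0 (shut) to 1.0 (fully open).
- get_finger_force(): force on a finger pad.
Only numpy, scipy, OpenCV 4.12 (cv2) and the standard library are available. Lean on these libraries where they do the work, as an engineer would, in place of code of your own. Each camera call takes 0.05 s, during which the arm holds its last target. There are 200 camera calls.

### The job

Make the terminal strip ready for its contact test: lay it, right way up, in the cradle of the jig, press it down against the contact springs with the keeper plate, slide the plate under the two hooks as far as it will go, then bring it back the few millimetres to where it rises into the hooks' notches, and let go, so that it stays trapped there and holds the strip down. Go by feel and stay gentle: strip, plate and hooks must never take more than about 25 N.

Things in the scene. Friction and masses are not known exactly. Their poses are not given: they have to be found in the camera images.
- jig: Fixed test jig: grey base 128 x 142 mm, black housing 96 x 50 mm with its top at z = 34 mm, grey spring cradle rising from its well. Origin under the base's centre, at table height; z up; x along the cradle and the way the keeper plate slides home, from the red and black sockets (at -x) to the black clamp knob (at +x). The sockets are at y = +38 (red), -38 mm (black).
- nest (a point): Point fixed in the jig: middle of the raised cradle's floor, 10 mm on the -x side of the jig's origin, z = 40 mm, axes as the jig's. Inside 76 (x) x 20.4 (y) mm; flared side walls to z = 48 mm only beyond 24 mm from here in x. The cradle sinks straight down up to 14 mm, damped; the push needed is 4.3 N at first, 0.9 N more per mm, then hard down at 17 N.
- entry (a point): Point fixed in the jig, axes as the jig's: where the middle of the pad's underside goes when the plate is first laid on the strip, clear of the hooks: x = -15, y = 0, z = 56.5 mm (top of the strip in the raised cradle). From here press straight down until the cradle is 9 to 13 mm down (12.5 to 16 N; at less than 7 mm the ears meet the teeth), then slide in +x.
- hooks (a point): Point fixed in the jig, midway between the mouths of the two dark hooks (|y| = 45 to 61 mm, tops z = 68 mm) as nominally set; their yoke is clamped up to 7 mm off it either way in x and no reading shows it. From the mouth on in +x: tooth 4 mm long, lower edge z = 58.5 mm; notch 14 mm, ceiling z = 61.5 mm (brass line above its middle); land 6 mm, like the tooth; solid stop, to be felt.
- strip_mid (a point): Centre of the loose terminal strip: white, six ways, 18 (x) x 72 (y) x 16.5 (z) mm, 30 g, lying upright on the table; the point is 8.25 mm above its underside. Its y goes along the jig's x; either way round fits. Grasp it across the 18 mm (along its x), leaving its lowest 4 mm free; over the jig open the fingers no wider than 45 mm, as the hooks stand beside.
- bar_grip (a point): Centre of the black upright grip, 10 (x) x 28 (y) x 32 (z) mm, of the loose keeper plate (0.1 to 0.17 kg), standing on its pad. The point is 25 mm above the pad's underside and 16 mm above the plate's top. Grasp across the 10 mm (along x), firmly (30 N or more). Axes: x = sliding direction (to lie along the jig's x), y along the ears; both ways round are alike.
- strip: The same terminal strip; origin at the centre of its underside.
- bar: The same keeper plate; origin: centre of the pad's underside. White slippery pad 40 x 46 x 3 mm; on it a steel plate 44 (x) x 50 (y) x 6 mm; two ears 10 mm wide (x), 3 to 9 mm high, reach to y = +-53 mm and go under the hooks. Slide from entry to the stop: 25 to 42 mm; notch: 8 mm (6 to 10) back from the stop. Let up there, it stays with the cradle 4 mm down, 8 N.
Not all that is in view belongs to the job. Several things look just like the strip: the one meant starts nearest to the robot's base.

How it is judged:
By the outcome, as a careful person would: the job done as asked, in the order asked, and still so for the second after the job is handed in, with the robot touching nothing.
It also fails if it takes over 64 s, if anything falls off the work surface, if the arm or the gripper's body presses on something with over 40 N, if the wrist force passes 120 N, or if a joint passes its speed limit or range.

## Working session

There is one attempt and no reset: what is moved stays moved. The work goes in short steps, each a Python script; the robot and the scene stay as the last script left them, time stands still between calls to the robot, and variables do not carry over. Pictures are saved under pics/ and viewed, at most 10 in all, crops included, and the job is handed in when it is done.

```bash
ls; mkdir -p pics; python3 - <<'E'
from station import *
import cv2,numpy as np
for n in("side","top"):
    im=read_camera(n); cv2.imwrite(f"pics/{n}0.png",im[:,:,::-1])
    i=camera_info(n); print(n,{k:(np.round(v,4).tolist() if not isinstance(v,str) else v) for k,v in i.items()})
print(get_ee_rot(),get_tcp_pos(),get_time())
E
```

```text
pics
side {'intrinsics': [[472.0655, 0.0, 321.1092], [0.0, 472.0655, 197.9404], [0.0, 0.0, 1.0]], 'T': [[-0.9859, 0.0723, -0.1508, 0.3722], [-0.1659, -0.5405, 0.8249, 0.4278], [-0.0219, 0.8382, 0.5448, 0.5541], [0.0, 0.0, 0.0, 1.0]]}
top {'intrinsics': [[506.7278, 0.0, 317.6904], [0.0, 506.7278, 202.904], [0.0, 0.0, 1.0]], 'T': [[0.0248, 0.9838, -0.1773, 0.3415], [-0.9985, 0.033, 0.0433, -0.248], [0.0485, 0.1759, 0.9832, 0.8969], [0.0, 0.0, 0.0, 1.0]]}
[-6.71415152e-04  9.82767854e-01  1.84842854e-01 -1.14876595e-04] [ 0.22690762 -0.58181185  0.22199808] 0.1
```

View pics/top0.png

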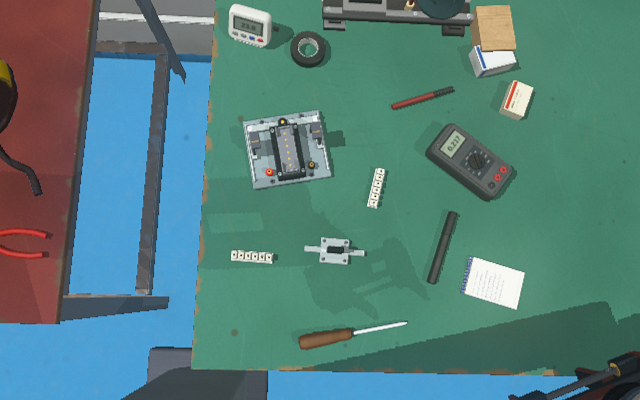

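View pics/side0.png

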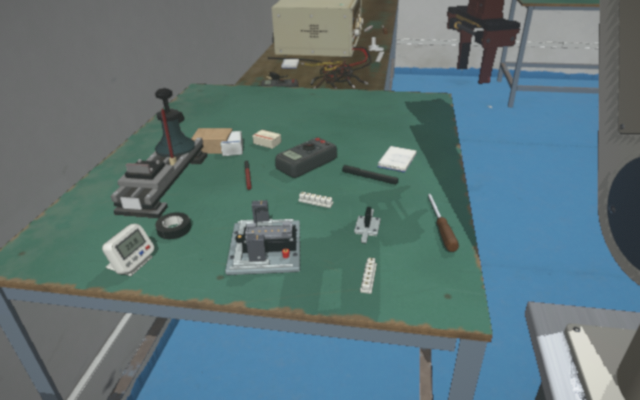

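Top view: two white strips, A at (252,256) and B at (376,187); keeper plate at (335,250); jig at (288,150), red socket at (269,172). Side view: A at (369,275), B at (316,200), plate at (367,225), jig at (264,245). Next I measure these and enlarge the crops.

```bash
cat > h.py <<'E'
from station import *
import cv2,numpy as np
from scipy.spatial.transform import Rotation as R
def ray(n,uv):
    c=camera_info(n);K=np.array(c["intrinsics"]);T=np.array(c["T"])
    d=np.linalg.inv(K)@[uv[0],uv[1],1]; d=T[:3,:3]@(d*[1,-1,-1]); return T[:3,3],d/np.linalg.norm(d)
def plane(n,uv,z):
    o,d=ray(n,uv); return o+d*(z-o[2])/d[2]
def tri(a,b):  # a: top px, b: side px
    o1,d1=ray("top",a);o2,d2=ray("side",b)
    s=np.linalg.lstsq(np.c_[d1,-d2],o2-o1,rcond=None)[0]
    p,q=o1+s[0]*d1,o2+s[1]*d2; return (p+q)/2,np.linalg.norm(p-q)
def proj(n,p):
    c=camera_info(n);K=np.array(c["intrinsics"]);T=np.array(c["T"])
    q=T[:3,:3].T@(np.array(p)-T[:3,3])*[1,-1,-1]; q=K@q; return q[:2]/q[2]
def quat(yaw):  # tool down, tool y axis along world angle yaw
    y=np.array([np.cos(yaw),np.sin(yaw),0]);z=np.array([0,0,-1.]);x=np.cross(y,z)
    q=R.from_matrix(np.c_[x,y,z]).as_quat(); return np.r_[q[3],q[:3]]
E
python3 - <<'E'
from h import *
t=cv2.imread("pics/top0.png");s=cv2.imread("pics/side0.png")
def crop(im,x,y,w,h,k): return cv2.resize(im[y:y+h,x:x+w],None,fx=k,fy=k,interpolation=cv2.INTER_CUBIC)
a=crop(t,225,100,175,170,3.4) ; cv2.imwrite("pics/ct.png",a)
b=crop(s,220,190,180,110,4.4); cv2.imwrite("pics/cs.png",b)
for n,im,seeds in(("top",t,[(252,256),(376,187)]),("side",s,[(369,275),(316,200)])):
    hsv=cv2.cvtColor(im,cv2.COLOR_BGR2HSV)
    m=((hsv[...,2]>110)&(hsv[...,1]<60)).astype(np.uint8)*255
    m=cv2.morphologyEx(m,cv2.MORPH_CLOSE,np.ones((5,5)))
    for c in cv2.findContours(m,cv2.RETR_EXTERNAL,cv2.CHAIN_APPROX_NONE)[0]:
        r=cv2.minAreaRect(c)
        if 40<cv2.contourArea(c)<9000:
            for q in seeds+[(335,250),(367,225)]:
                if np.hypot(r[0][0]-q[0],r[0][1]-q[1])<25:
                    print(n,q,np.round(r[0],1),np.round(r[1],1),r[2], np.round(plane(n,r[0],.0165 if q in seeds else .009),4),[np.round(p).tolist() for p in cv2.boxPoints(r)])
E
```

```text
top (252, 256) [251.7 256.3] [42.1 11.2] 4.573921203613281 [ 0.403  -0.1753  0.0165] [[230.0, 260.0], [231.0, 249.0], [273.0, 252.0], [272.0, 263.0]]
top (335, 250) [334.  250.5] [60.5 25.5] 5.19442892074585 [ 0.4178 -0.3178  0.009 ] [[303.0, 260.0], [305.0, 235.0], [365.0, 240.0], [363.0, 266.0]]
top (376, 187) [375.9 187.5] [10.9 40.8] 12.994616508483887 [ 0.5317 -0.3902  0.0165] [[366.0, 206.0], [375.0, 166.0], [386.0, 169.0], [377.0, 209.0]]
side (369, 275) [368.4 275.1] [13.3 37.3] 11.309932708740234 [ 0.4039 -0.1641  0.0165] [[358.0, 292.0], [366.0, 256.0], [379.0, 258.0], [371.0, 295.0]]
side (367, 225) [367.2 225.3] [25.9 29.3] 55.00798034667969 [ 0.4183 -0.3132  0.009 ] [[348.0, 223.0], [372.0, 206.0], [387.0, 228.0], [363.0, 244.0]]
side (316, 200) [315.7 199.3] [35.3 12.2] 11.309932708740234 [ 0.5313 -0.3793  0.0165] [[297.0, 202.0], [300.0, 190.0], [334.0, 197.0], [332.0, 209.0]]
```

View pics/ct.png

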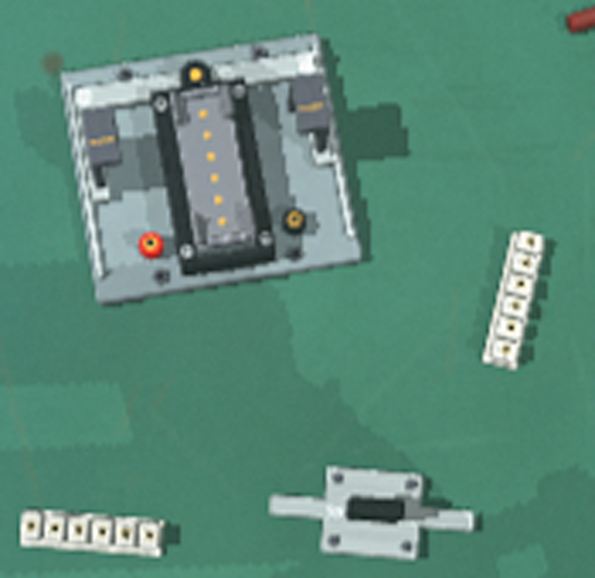

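View pics/cs.png

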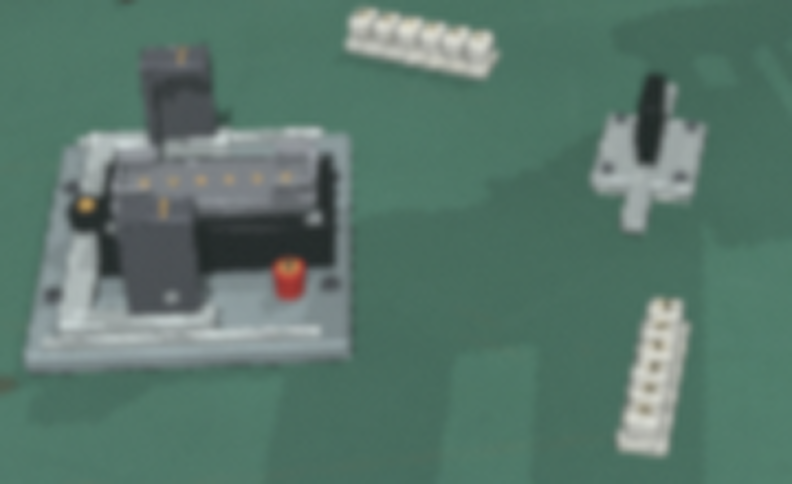

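Candidates: A at top (252,256), about 0.44 m from the base; B at top (376,187), about 0.66 m. A is nearest and lies upright, with contacts up in both crops, so it is the one meant. The crops also show six brass dots on the cradle and on the strip, plus the plate's four screws, so I'll triangulate those.

```bash
cat > m.py <<'E'
from h import *
t=cv2.imread("pics/top0.png").astype(float);s=cv2.imread("pics/side0.png").astype(float)
T=lambda p:(np.array(p)+.5)/3.4-.5+[225,100]
S=lambda p:(np.array(p)+.5)/4.4-.5+[220,190]
def ref(im,p,r=2.5,kind="y"):
    # weighted centroid of yellowness / darkness
    w=im[...,2]-im[...,0] if kind=="y" else 255-im.max(2)
    yy,xx=np.mgrid[:400,:640]
    for _ in range(4):
        k=np.hypot(xx-p[0],yy-p[1])<r
        v=w[k]-np.percentile(w[k],30);v[v<0]=0
        p=np.array([(xx[k]*v).sum(),(yy[k]*v).sum()])/v.sum()
    return p
def line(tp,sp,z):
    P=[];E=[]
    for a,b in zip(tp,sp):
        x,e=tri(ref(t,T(a)),ref(s,S(b)));P.append(x);E.append(e)
    P=np.array(P);c=P.mean(0);d=np.linalg.svd(P-c)[2][0]
    print("tri mid",c.round(4),"len",np.linalg.norm(P[-1]-P[0]).round(4),"yaw",np.degrees(np.arctan2(d[1],d[0])).round(2),"gap",np.round(E,4).max(),"z",P[:,2].round(4))
    for n,q in (("top",[ref(t,T(a)) for a in tp]),("side",[ref(s,S(b)) for b in sp])):
        Q=np.array([plane(n,u,z) for u in q]);d=np.linalg.svd(Q-Q.mean(0))[2][0]
        print("  ",n,Q.mean(0).round(4),np.degrees(np.arctan2(d[1],d[0])).round(2),np.linalg.norm(Q[-1]-Q[0]).round(4))
    return c
print("cradle");line([(203,113),(207,135),(211,156),(214,178),(218,200),(222,222)],[(143,183),(172,181),(201,180),(229,180),(257,178),(285,177)],.04)
print("strip");line([(31,525),(55,527),(79,528),(102,532),(126,535),(150,536)],[(643,409),(647,388),(651,368),(656,345),(661,325),(667,305)],.0165)
print("knob,red",tri(T((196,75)),S((86,205))),tri(T((151,243)),S((290,264))),"blk",plane("top",T((294,219)),.02))
tc=[(62,75),(320,35),(362,262),(100,303)]
C=np.array([plane("top",T(p),.0) for p in tc]);print("base top0",C.round(4).tolist(),C.mean(0).round(4))
print("base edges",np.linalg.norm(C-np.roll(C,-1,0),axis=1).round(4))
C=np.array([plane("top",ref(t,T(p),2,"d"),.009) for p in [(336,480),(411,484),(407,546),(333,541)]]);print("plate",C.round(4).tolist(),C.mean(0).round(4))
C2=np.array([plane("top",T(p),.006) for p in [(270,505),(474,520)]]);d=C2[1]-C2[0];print("ears",C2.round(4).tolist(),np.linalg.norm(d).round(4),np.degrees(np.arctan2(d[1],d[0])))
print("hook brass",tri(T((102,141)),S((163,208))),tri(T((311,105)),S((183,55))))
print("grip top",tri(T((375,506)),S((655,77))),"screws tri",[np.round(tri(T(a),S(b))[0],4).tolist() for a,b in [((336,480),(620,117)),((411,484),(696,125))] ][:0])
print("px grip",T((375,509)))
E
python3 m.py
```

```text
cradle
tri mid [ 0.5906 -0.2298  0.0409] len 0.0582 yaw -168.3 gap 0.001 z [0.0409 0.0409 0.0409 0.0409 0.0409 0.041 ]
   top [ 0.5904 -0.2299  0.04  ] -168.31 0.058
   side [ 0.5914 -0.2311  0.04  ] -168.23 0.0584
strip
tri mid [ 0.4044 -0.1743  0.0177] len 0.0594 yaw -92.73 gap 0.0015 z [0.0178 0.0179 0.0174 0.0178 0.0184 0.017 ]
   top [ 0.4042 -0.1742  0.0165] -92.97 0.0596
   side [ 0.4048 -0.1757  0.0165] -92.54 0.0586
knob,red (array([ 0.64350441, -0.21923764,  0.03013073]), np.float64(0.001256568686994606)) (array([ 0.5528533 , -0.19929272,  0.02539869]), np.float64(0.0004836247007334014)) blk [ 0.56957815 -0.27316645  0.02      ]
base top0 [[0.6503, -0.1461, 0.0], [0.679, -0.2852, 0.0], [0.5525, -0.3108, 0.0], [0.5252, -0.1724, 0.0]] [ 0.6017 -0.2286  0.    ]
base edges [0.142  0.1291 0.141  0.1278]
plate [[0.4352, -0.3001, 0.009], [0.4332, -0.3385, 0.009], [0.4012, -0.3362, 0.009], [0.4032, -0.299, 0.009]] [ 0.4182 -0.3185  0.009 ]
ears [[0.4205, -0.2653, 0.006], [0.4158, -0.3714, 0.006]] 0.1062 -92.5356263343079
hook brass (array([ 0.59410289, -0.17516431,  0.06768932]), np.float64(0.0010864259738946039)) (array([ 0.61594845, -0.2787426 ,  0.06827251]), np.float64(0.0005869147372225223))
grip top (array([ 0.41755286, -0.31619821,  0.04973698]), np.float64(0.00020925525618549698)) screws tri []
px grip [334.94117647 249.35294118]
```

Measurements agree: jig yaw is 11.7°, nest at (0.5906, -0.2298) with z about 40, strip top at 17 and hook tops at 68. Now I fetch the strip and hover over the cradle.

```bash
cat >> h.py <<'E'
JY=np.radians(11.7); jx=np.array([np.cos(JY),np.sin(JY),0]); jy=np.array([-jx[1],jx[0],0])
NEST=np.array([.5906,-.2298,.040]); JIG=NEST+.010*jx-[0,0,.04]
def J(x,y,z): return JIG+x*jx+y*jy+np.array([0,0,z])
def st(s=""): print(s,"t",round(get_time(),2),"tcp",np.round(get_tcp_pos(),4),"F",np.round(get_ft_force(),1),"w",round(get_grip_width(),3),"ff",np.round(get_finger_force(),1),flush=True)
E
python3 - <<'E'
from h import *
s=np.array([.4044,-.1745,0]);q=quat(np.radians(-2.7));q2=quat(np.radians(-78.3))
for p,k in((s+[0,0,.1],q),(s+[0,0,.005],q),(NEST+[0,0,.08],q2),(np.array([.418,-.318,.013]),quat(np.radians(-2.5))),(J(-15e-3,0,.07),quat(JY))): print(np.round(inverse_kinematics(p,k),2))
move_pose(s+[0,0,.06],q);st("above")
print(movel(s+[0,0,.0055],v=.08,until_force=6));st("down")
command_gripper(0.0);st("grip")
movel(s+[0,0,.13],v=.2);st("lift")
move_pose(NEST+[0,0,.055],q2);st("hover")
a=read_camera("top");b=read_camera("side")
cv2.imwrite("pics/top1.png",a[:,:,::-1]);cv2.imwrite("pics/side1.png",b[:,:,::-1])
f=lambda im:cv2.resize(im[100:300,200:400,::-1],None,fx=2,fy=2,interpolation=2)
c=np.hstack([f(a),f(b)]);cv2.imwrite("pics/c1.png",c)
E
```

```text
[-0.43  0.36  2.11 -0.    0.67 -0.39]
[-0.43  0.57  2.13 -0.    0.44 -0.39]
[-0.39  0.56  1.67 -0.    0.91  0.98]
[-0.67  0.62  1.95 -0.    0.58 -0.63]
[-0.39  0.63  1.7  -0.    0.81 -0.6 ]
above t 1.82 tcp [ 0.405  -0.1754  0.0603] F [-0.7 -0.4  0.6] w 1.0 ff 0.0
False
down t 2.66 tcp [ 0.4045 -0.1746  0.0056] F [ 0.4 -0.3 -0.3] w 0.999 ff 0.0
grip t 3.73 tcp [ 0.4044 -0.1745  0.0055] F [-0.3 -0.   0.6] w 0.199 ff 30.0
lift t 4.51 tcp [ 0.4039 -0.1743  0.1295] F [-0.1 -0.2 -0.3] w 0.203 ff 30.0
hover t 5.74 tcp [ 0.5896 -0.2295  0.094 ] F [ 0.1 -0.   1. ] w 0.201 ff 30.0
```

View pics/c1.png

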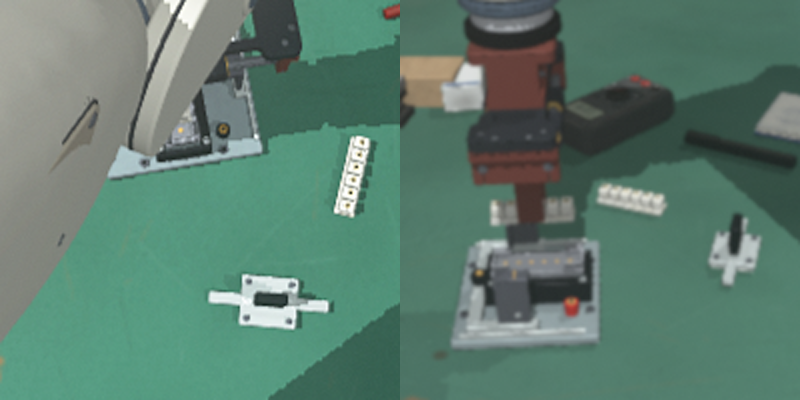

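The side view shows the strip held level at about side (245–287, 205), above the cradle. I'll check its position along the cradle against the projection, then lower it.

```bash
cat > chk.py <<'E'
from h import *
import sys
b=cv2.imread("pics/side1.png");hsv=cv2.cvtColor(b,cv2.COLOR_BGR2HSV)
m=((hsv[...,2]>105)&(hsv[...,1]<60)).astype(np.uint8);
roi=m[196:216,238:295]
cols=np.where(roi.sum(0)>=3)[0]+238;rows=np.where(roi[:,:]. sum(1)>3)[0]+196
print("meas cols",cols.min(),cols.max(),"rows",rows.min(),rows.max())
tcp=np.array([.5896,-.2295,.094-.0055])
P=[proj("side",tcp+sx*.036*jx+sy*.009*jy+[0,0,z]) for sx in(-1,1) for sy in(-1,1) for z in(0,.0165)]
P=np.array(P);print("pred",P.min(0),P.max(0))
p1=proj("side",tcp);p2=proj("side",tcp+.01*jx);print("px/10mm",p2-p1)
E
python3 chk.py
```

```text
meas cols 244 286 rows 199 212
pred [244.82513301 197.4731573 ] [287.5487682  212.66871593]
px/10mm [-5.70603142  0.22358566]
```

```bash
python3 - <<'E'
from h import *
q2=quat(np.radians(-78.3))
p=NEST-.0005*jx
movel(p+[0,0,.025],frame=q2,v=.1); wait(.3);st("pre")
print(movel(p+[0,0,.0035],v=.03,until_force=3.0));st("contact")
E
```

```text
pre t 6.59 tcp [ 0.5905 -0.23    0.0655] F [ 0.4 -0.6 -0.4] w 0.206 ff 30.0
True
contact t 7.23 tcp [ 0.5898 -0.2298  0.0445] F [ 0.3 -0.2  4.5] w 0.204 ff 30.0
```

Contact came with the underside at about 39–40 mm, so the strip is on the floor. I'll release, back off to the plate and look.

```bash
python3 - <<'E'
from h import *
command_gripper(.4);st("rel")
p=np.array(get_tcp_pos());movel(p+[0,0,.08],v=.2)
move_pose([.4182,-.3185,.09],quat(np.radians(-2.5)));st()
a=read_camera("top");b=read_camera("side")
cv2.imwrite("pics/top2.png",a[:,:,::-1]);cv2.imwrite("pics/side2.png",b[:,:,::-1])
f=lambda im,x,y:cv2.resize(im[y:y+100,x:x+100,::-1],None,fx=4,fy=4,interpolation=2)
c=np.hstack([f(a,240,100),f(b,215,190)]);cv2.imwrite("pics/c2.png",c)
E
```

```text
rel t 7.73 tcp [ 0.5892 -0.2296  0.0443] F [-0.3 -0.4  0.6] w 0.401 ff 0.0
 t 9.71 tcp [ 0.4183 -0.3183  0.0895] F [-0.3  0.1 -0.4] w 0.404 ff 0.0
```

View pics/c2.png

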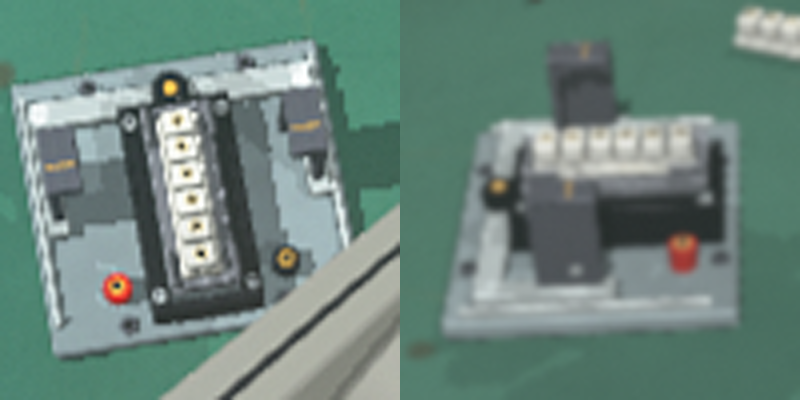

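The strip sits level in the cradle, contacts up: top crop dots run (178,121) to (201,254), and the side view shows it between the walls. Next the keeper plate.

```bash
python3 - <<'E'
from h import *
b=np.array([.4182,-.3185,0]);qb=quat(np.radians(-2.5));q=quat(JY)
for z,until in((.013,5),):
    print(movel(b+[0,0,z],frame=qb,v=.06,until_force=until));st("down")
command_gripper(0.);st("grip")
movel(b+[0,0,.13],v=.2);st("lift")
move_pose(J(-.015,0,.105),q);wait(.3);st("hover")
print(movel(J(-.015,0,.083),v=.06));wait(.2);st("pre")
im=read_camera("side");cv2.imwrite("pics/side3.png",im[:,:,::-1]);cv2.imwrite("pics/c3.png",cv2.resize(im[140:280,190:370,::-1],None,fx=4,fy=4,interpolation=2))
E
```

```text
False
down t 11.24 tcp [ 0.4185 -0.3187  0.0134] F [ 0.3  0.2 -0.1] w 0.399 ff 0.0
grip t 11.76 tcp [ 0.4183 -0.3185  0.0131] F [-0.8 -1.   1.7] w 0.114 ff 30.0
lift t 12.49 tcp [ 0.4177 -0.3181  0.1293] F [-1.4 -0.4 -1.5] w 0.111 ff 30.0
hover t 13.57 tcp [ 0.5849 -0.2318  0.1054] F [ 0.3  0.5 -1.1] w 0.113 ff 30.0
False
pre t 14.29 tcp [ 0.586  -0.2309  0.0833] F [-0.8  0.6 -0.9] w 0.112 ff 30.0
```

View pics/c3.png

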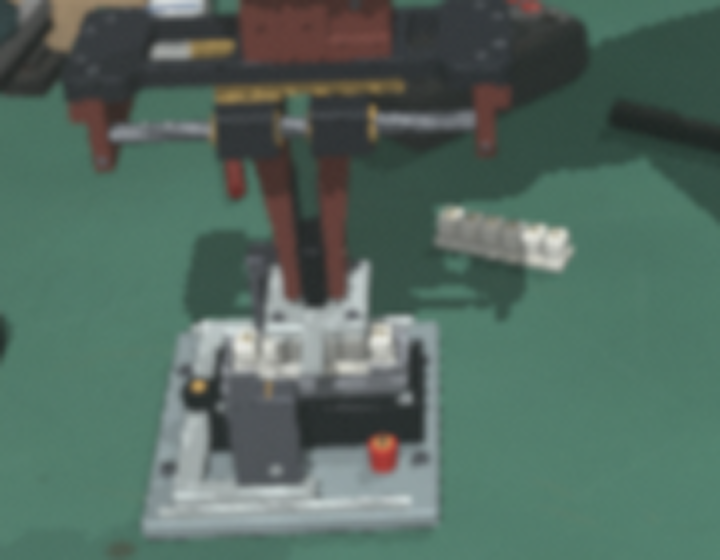

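The plate is held level above the strip, with its ear clear on the -x side of the hooks. Now I press down in steps, watching the force.

```bash
python3 - <<'E'
from h import *
print(movel(J(-.015,0,.064),v=.02,until_force=3.5));st("contact")
for z in (.0655,.0620,.0590):
    if get_ft_force()[2]>15.5: break
    movel(J(-.015,0,z),v=.02,until_force=8);wait(.15);st("press")
E
```

```text
True
contact t 15.03 tcp [ 0.5856 -0.2308  0.0686] F [-0.2 -0.3  4. ] w 0.11 ff 30.0
press t 15.48 tcp [ 0.586  -0.2309  0.066 ] F [-1.7 -1.   5.4] w 0.113 ff 30.0
press t 15.96 tcp [ 0.5861 -0.231   0.0629] F [-1.9  0.5  9.4] w 0.113 ff 30.0
press t 16.41 tcp [ 0.5862 -0.2311  0.0603] F [-1.8  0.9 10.5] w 0.11 ff 30.0
```

```bash
python3 - <<'E'
from h import *
def jxp(): return round(1e3*float((np.array(get_tcp_pos())-JIG)@jx),2)
movel(J(-.015,0,.0573),v=.02,until_force=8);wait(.2);st("press")
x=-.015
while x<.028:
    x+=.0075
    hit=movel(J(x,0,.0573),v=.02,until_force=8);st(f"cmd {x*1e3:.1f} at {jxp()} {hit}")
    f=get_ft_force()
    if hit or f[2]>19: break
E
```

```text
press t 16.86 tcp [ 0.5863 -0.2311  0.0588] F [-2.9  0.8 12.4] w 0.113 ff 30.0
cmd -7.5 at -6.87 False t 17.38 tcp [ 0.5938 -0.2299  0.0588] F [-2.5  0.  13. ] w 0.116 ff 30.0
cmd 0.0 at 0.62 False t 17.91 tcp [ 0.6011 -0.2283  0.0589] F [-2.8  0.  13.1] w 0.114 ff 30.0
cmd 7.5 at 8.14 False t 18.43 tcp [ 0.6085 -0.2268  0.0589] F [-2.7 -0.7 11.8] w 0.111 ff 30.0
cmd 15.0 at 11.97 True t 18.77 tcp [ 0.6123 -0.226   0.0591] F [-3.5 -0.2 11.9] w 0.113 ff 30.0
```

```bash
python3 - <<'E'
from h import *
def jxp(): return round(1e3*float((np.array(get_tcp_pos())-JIG)@jx),2)
hit=movel(J(.018,0,.0573),v=.015,until_force=7);st(f"again at {jxp()} {hit}")
E
```

```text
again at 11.96 True t 19.01 tcp [ 0.6122 -0.226   0.0596] F [-2.6 -0.3 10.5] w 0.111 ff 30.0
```

Stop felt twice at jig x = 12.0 (slide 27 mm), which agrees with the brass marks. Back 8 mm and let it up.

```bash
python3 - <<'E'
from h import *
def jxp(): return round(1e3*float((np.array(get_tcp_pos())-JIG)@jx),2)
movel(J(.0042,0,.0570),v=.02,until_force=9);wait(.2);st(f"back {jxp()}")
for z in(.060,.0625,.064,.065):
    h=movel(J(.0042,0,z),v=.015,until_force=8);wait(.15);st(f"up cmd {z} at {jxp()} {h}")
    if get_ft_force()[2]<1.0: break
E
```

```text
back 6.89 t 19.75 tcp [ 0.6074 -0.2278  0.0594] F [ 2.8  1.5 12.9] w 0.116 ff 30.0
up cmd 0.06 at 6.68 False t 20.25 tcp [ 0.6072 -0.2277  0.0621] F [ 1.9  0.7 10. ] w 0.116 ff 30.0
up cmd 0.0625 at 5.87 False t 20.72 tcp [ 0.6063 -0.2275  0.064 ] F [1.4 0.1 7.9] w 0.114 ff 30.0
up cmd 0.064 at 5.63 False t 21.12 tcp [ 0.6061 -0.2274  0.0652] F [1.8 0.5 7.9] w 0.113 ff 30.0
up cmd 0.065 at 4.94 False t 21.52 tcp [ 0.6053 -0.2272  0.0656] F [ 3.3 -0.4  6.2] w 0.11 ff 30.0
```

```bash
python3 - <<'E'
from h import *
def jxp(): return round(1e3*float((np.array(get_tcp_pos())-JIG)@jx),2)
for z in(.0655,.0665,.0675):
    h=movel(J(.004,0,z),v=.015,until_force=8);wait(.2);st(f"up cmd {z} at {jxp()} {h}")
    if get_ft_force()[2]<1.5: break
E
```

```text
up cmd 0.0655 at 4.12 False t 21.97 tcp [ 0.6044 -0.227   0.0656] F [3.3 0.3 4.4] w 0.114 ff 30.0
up cmd 0.0665 at 3.71 False t 22.42 tcp [ 0.604  -0.2269  0.0657] F [ 6.1 -2.1 -4.7] w 0.112 ff 30.0
```

The ears are on the notch ceiling: z stays at 65.6 while the load shifts. I'll ease off, release and look.

```bash
python3 - <<'E'
from h import *
def jxp(): return round(1e3*float((np.array(get_tcp_pos())-JIG)@jx),2)
movel(J(.0044,0,.0659),v=.01,until_force=8);wait(.2);st(f"ease {jxp()}")
command_gripper(.4);st(f"rel {jxp()}")
p=np.array(get_tcp_pos());print(movel(p+[0,0,.1],v=.12));st()
move_pose([.40,-.40,.2],quat(JY));st()
a=read_camera("top");b=read_camera("side")
cv2.imwrite("pics/top4.png",a[:,:,::-1]);cv2.imwrite("pics/side4.png",b[:,:,::-1])
f=lambda im,x,y:cv2.resize(im[y:y+100,x:x+100,::-1],None,fx=4,fy=4,interpolation=2)
cv2.imwrite("pics/c4.png",np.hstack([f(a,240,95),f(b,215,180)]))
E
```

```text
ease 3.81 t 22.87 tcp [ 0.6041 -0.2269  0.0657] F [ 1.2 -1.4 -1. ] w 0.109 ff 30.0
rel 4.39 t 23.46 tcp [ 0.6047 -0.2269  0.0659] F [0.1 0.2 0.1] w 0.403 ff 0.0
False
 t 24.44 tcp [ 0.6041 -0.2266  0.1651] F [-0.4 -0.5 -1.2] w 0.396 ff 0.0
 t 25.49 tcp [ 0.4007 -0.3996  0.1997] F [ 0.2  0.3 -0.7] w 0.395 ff 0.0
```

View pics/c4.png

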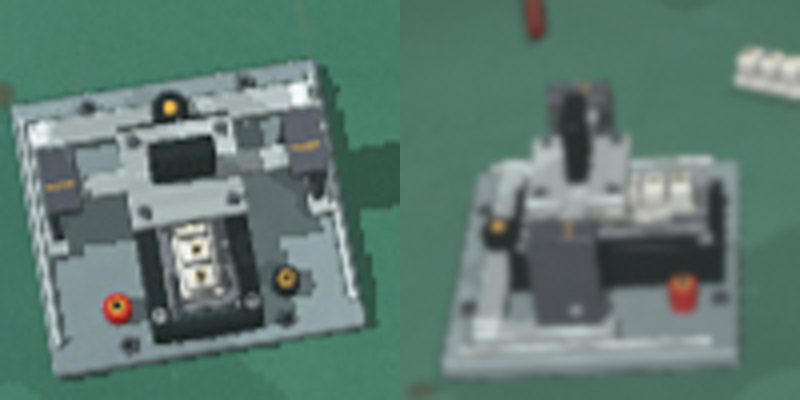

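The plate sits square across the jig. In the top crop its ears run under both hooks, from about (105,183) to (275,155), in line with the brass marks at (60,185) and (305,146). The strip stays held in the cradle.

```bash
python3 -c "
from station import *
print(job_done())"
```

```text
the job is handed in; nothing more can be done
None
```

The terminal strip is in the cradle right way up, with the keeper plate trapped in the hooks' notches and holding it down. The job was handed in at about 25.5 s; no verdict came back, and the highest wrist reading I printed was 13 N.

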